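# Close a split gel-casting mould and hold it shut

### The job

First lay the black closing bar upright on the blue lower mould half, flush along its yellow stop rib and centred, and let go of it. Then set the white upper half over the two dowels and press it fully home against the sprung seal, so that the faces meet. Finish while still holding the mould pressed shut, with the bar still flush against the rib and the other things on the bench left where they were.

Things in the scene. Friction and masses are not known exactly. Their poses are not given: they have to be found in the camera images.
- lower: Lower mould half, BLUE block fixed to the bench. Origin on the bench plane, midway between its two dowels; z up. Block spans x -48 to +66, y -85 to +85 mm; flat top (parting face) 30 mm above the bench. Two upright steel dowels at (0, +62) and (0, -62) mm, 9 mm diameter, 34 mm tall above the parting face, the top 12 mm tapering to 3 mm diameter.
- lower_face (a point): point on the lower half's parting face midway between the dowels, 30 mm above the bench; axes as lower.
- bar_seat (a point): where the centre of the bar's underside belongs: on the parting face, 51 mm along +x from lower_face, y = 0; axes as lower. The YELLOW stop rib runs along y on the block's +x edge: 130 mm long, 8 mm thick, 6 mm tall above the face, its straight inner face 7 mm to +x of this point (x = +58 mm of lower). Thin white marks at y = +-60 mm lie just beyond the bar's ends.
- seal (a joint): sprung ORANGE seal frame (60 x 82 mm, centred between the dowels) in the lower half, in m: 0 = free, standing 5 mm proud of the parting face; 0.005 = pressed flush. It pushes back with 6 N when free and 11 N when flush, so the upper half's own weight does not close it: unpressed, the upper half rests 5 mm high.
- upper: Upper mould half, loose, about 0.35 kg: WHITE plate 82 (x) x 150 (y) x 18 mm with two 11 mm through holes at (0, +62) and (0, -62) mm; on top, centred, a BLUE grip ridge 20 wide (x) x 64 long (y) x 30 mm tall. Origin: centre of its underside; z up. Starts flat on the bench, ridge up; fits the dowels either way round. Pressed home, its underside is 30 mm above the bench, 3 mm clear of the bar.
- bar: Closing bar, loose, about 0.12 kg: straight BLACK bar 14 wide (x) x 110 long (y) x 25 mm tall. Origin: centre of its underside; z up. It starts upright on the bench, taller than wide; either end may face either way.
- dishes: Bystander, leave alone: stack of two lidded culture dishes with red medium, 92 mm diameter, 30 mm tall, loose; origin centre of the underside.
- jar: Bystander, leave alone: amber jar, 48 mm diameter, 62 mm tall, loose; origin centre of the underside.
- forceps: Bystander, leave alone: green forceps 125 mm long, 20 mm wide, 9 mm tall, lying on the bench, loose; origin at the middle of the underside.
- washbottle: Bystander, leave alone: white bottle with blue cap, 64 mm diameter, 170 mm tall, loose; origin centre of the underside.
Things that resemble listed ones, but are neither listed nor needed, are in the scene too. Leave any green or red look-alike of the upper alone.

How it is judged (in metres and radians):
On the way, in this order (a step that is already met when the one before it is completed fails the run):
1. the bar lies on the lower half, flush along the stop rib, and has been let go (x of bar in the frame of bar_seat between -0.002 and 0.002 m and y of bar in the frame of bar_seat between -0.012 and 0.012 m and z of bar in the frame of bar_seat between -0.002 and 0.002 m and angle between the y axis of bar and the y axis of lower, either way round below 0.03 rad and angle between bar's own z axis and vertical below 0.06 rad and contact force between the fingers and bar below 0.3 N and linear speed of bar below 0.02 m/s), for 0.3 s.
2. the upper half is on both dowels (z of upper in the frame of lower_face below 0.012 m and horizontal distance between upper and lower_face below 0.004 m and angle between the y axis of upper and the y axis of lower, either way round below 0.04 rad), for 0.1 s.
At the end, for the whole second after the job is handed in: Upper half on both dowels (centre within 3 mm), underside within 1.5 mm of the parting face, seal in by over 3.5 mm, robot still pressing it (over 2 N); bar upright on the face, within 2.5 mm of flush with the rib, parallel within 0.035 rad, within 12 mm of centred; for the last second (value of joint seal above 0.0035 m and z of upper in the frame of lower_face between -0.002 and 0.0015 m and horizontal distance between upper and lower_face below 0.003 m and angle between the y axis of upper and the y axis of lower, either way round below 0.04 rad and angle between the z axis of upper and the z axis of lower, either way round below 0.03 rad and contact force between any of the fingers, the arm and upper above 2 N and linear speed of upper below 0.02 m/s and x of bar in the frame of bar_seat between -0.0025 and 0.0025 m and y of bar in the frame of bar_seat between -0.012 and 0.012 m and z of bar in the frame of bar_seat between -0.002 and 0.002 m and angle between the y axis of bar and the y axis of lower, either way round below 0.035 rad and angle between bar's own z axis and vertical below 0.06 rad); the arm keeps its last pose, push and grip.
It fails at once if the dishes was pushed away (over 30 mm) or tipped over (distance of dishes from where it was at the start of the episode above 0.03 m or angle between dishes's own z axis and vertical above 0.5 rad).
It fails at once if the jar was pushed away (over 30 mm) or tipped over (distance of jar from where it was at the start of the episode above 0.03 m or angle between jar's own z axis and vertical above 0.5 rad).
It fails at once if the forceps was pushed away (over 30 mm) or tipped over (distance of forceps from where it was at the start of the episode above 0.03 m or angle between forceps's own z axis and vertical above 0.5 rad).
It fails at once if the washbottle was pushed away (over 30 mm) or tipped over (distance of washbottle from where it was at the start of the episode above 0.03 m or angle between washbottle's own z axis and vertical above 0.5 rad).
It also fails if it takes over 61 s, if anything falls off the work surface, if the arm or the gripper's body presses on something with over 40 N, if the wrist force passes 120 N, or if a joint passes its speed limit or range.

### The arm

A 6-joint arm with a two-finger parallel gripper is mounted at the origin on the work surface. World frame = base frame: x ahead of the robot, y to its left, z up, the work surface at z = 0. Lengths are in mm, angles in rad, forces in N, time in s.
With the tool pointing down it reaches from about 350 to 975 mm from the base axis. Payload 7.1 kg.
Tool frame: the origin (TCP) lies midway between the tips of the shut fingers; the grasp point (between the pads) lies 19 mm behind it (ctrl.grip_depth is the distance from the TCP to the grasp point, in mm); z points along the fingers, y is the line along which they close (so a half turn about z gives the same grasp; the last joint's range is limited). The gripper opens to 88 mm and grips with 3 to 60 N. Pads are 20 mm wide; open, the fingers measure 115 mm over their backs; the gripper's body (75 mm by 178 mm) begins 61 mm behind the grasp point.
Start: joints at [1.173, 0.423, 1.63, -0, 1.089, -0.019], TCP at [231.096, 580.689, 222.675] pointing down, gripper open.
Joint ranges: [-3, 3], [-0.9, 2.11], [0.09, 2.58], [-1.31, 4.45], [0.11, 2.69], [-2.54, 2.54]. Speed limits (rad/s): [2.39, 2.39, 3.01, 3.14, 3.14, 3.14].

### API

Orientations are given as a rotation vector (axis times angle).
In Python, from workcell import ctrl, cams gives the robot as it stands.
- The arm moves only by the tool move_arm, never from a script. Its argument "steps" is a list of rows, each a list of 3 entries, a list of its own where there are three numbers: the shift along the tool's x, y, z in units of 25 mm (1.0 is 25 mm), then the turn about the tool's z in units of 5 degrees (1.0 is 5 degrees), then the closure, from 0 (fully open) to 1 (shut). A call has 1 to 20 rows; each row shifts and turns the commanded pose from where the row before left it, along the tool's axes as they then stand; what a row does not reach is not made up. A row lasts 1/12 s, in which the tool goes at most 41.7 mm and 7.16 degrees, less where a joint would pass 70% of its speed; a pose out of reach is approached as far as the arm can. A call is refused whole if a number of a shift passes 1 or a number of a turn 1, either way. A call with a gripper value outside its range is refused whole. The fingers move at their own pace and stop on an object; the grip force is fixed at half the most. Time passes only in rows, so rows that do not move let the fingers close. It gives the time, the measured TCP pose, the force, the opening and the grip force at its end, in the units of the state.
- ctrl.get_obs(): the state, without advancing time (a new reading comes with each control period).
- cams.get_image(name): name is "scene" or "top" or "wrist"; returns a dict with "image" (384x512x3 uint8, red, green, blue), "camera_matrix" (3x3 intrinsics, pixels), "xyz" and "rotation" of the camera in the world; the wrist camera has in their place "mount" (4x4, takes a point from camera to tool coordinates, whose origin is the TCP and whose axes are the flange's). Camera axes: x right, y down, z forward; pixel columns grow to the right and rows downward; lengths in mm; the calibration is good to about 2 mm. A picture is of the moment at which its call begins: read the wrist's pose just before it. There is no depth.
- ctrl.close_job(): hands the job in; it is judged then, once.
Trained networks look in the newest picture that a camera, given by its name, has taken for a name from the list of things; names that differ only in an ending like _2 or _b are one class to them, and where a whole thing is asked for, a point or a joint stands for the part that bears it (a point fixed in the world has none). Each returns a list of dicts, best first, with "p" (0 to 1); they miss things now and then, are a little off and sometimes report something else, mostly with a low value. They report only what shows in the picture. A call takes as long as a camera call. They do not tell look-alikes from the thing itself.
- cams.boxes_of(camera, thing): "rect" ([centre column, centre row, width, height] in pixels, round what is visible of it).
- cams.cut_out(camera, thing): "pixels" (384x512 bool, what is visible of it) and "rect" ([centre column, centre row, width, height] in pixels, round what is visible of it).
The state is a dict: "t": time; "qpos": joint angles; "qvel": joint speeds; "joint_torque": joint torques, N m; "ee_pos": TCP position; "orientation": TCP orientation; "ft_force": force on the tool from outside, world axes, zero at the start; "moment": the same for the moment, N m; "width": finger opening in mm; "grasp_force": force on a finger pad.
Only numpy, scipy, OpenCV 4.12 (cv2) and the standard library are available. Lean on these libraries where they do the work, as an engineer would, in place of code of your own. Each camera call takes 0.05 s, during which the arm holds its last target. There are 200 camera calls.

## Working session

There is one attempt and no reset: what is moved stays moved. The work goes in short steps, Python scripts to look and compute and a tool call to move; the robot and the scene stay as the last step left them, time stands still between calls to the robot, and variables do not carry over. Pictures are saved under pics/ and viewed, at most 10 in all, crops included, and the job is handed in when it is done.

Besides the shell and the picture viewer there is one more tool, called after "Request:" as name(argument=value, ...), one argument or row to a line, values as JSON. move_arm: Moves the arm, as the interface text tells. Its arguments: {"type":"object","properties":{"steps":{"type":"array"}},"required":["steps"]}

```bash
mkdir -p pics; ls; python3 - <<'E'
from workcell import ctrl,cams
import cv2,numpy as np
print(ctrl.get_obs())
for n in ("scene","top"):
    r=cams.get_image(n); cv2.imwrite(f"pics/{n}0.png",r["image"][:,:,::-1])
    print(n,r["camera_matrix"],r["xyz"],r["rotation"])
    for t in ("lower","upper","bar","dishes","jar","forceps","washbottle"):
        for b in cams.boxes_of(n,t): 
            if b["p"]>.2: print(t,round(b["p"],2),np.round(b["rect"]))
E
```

```text
pics
{'t': 0.0, 'qpos': array([ 1.17299410e+00,  4.23827576e-01,  1.63069152e+00, -2.27340351e-05,
        1.08860736e+00, -1.90304815e-02]), 'qvel': array([ 0.00166091, -0.00021934, -0.00098499,  0.00074557, -0.00089093,
       -0.00099904]), 'joint_torque': array([ 1.87336758e-03, -5.44636846e+01, -2.73662138e+01,  6.44563045e-02,
        2.29376979e-02, -1.33212179e-04]), 'ee_pos': array([230.89417692, 580.18190905, 221.90938792]), 'orientation': array([-5.91350500e-01, -3.08513099e+00,  2.36347110e-03]), 'ft_force': array([ 1.01687441, -0.04541822,  0.97666485]), 'moment': array([0.03314133, 0.04782991, 0.0396453 ]), 'grasp_force': 0.0, 'width': 87.94031989776494}
scene [[357.52856029   0.         255.8586665 ]
 [  0.         357.52856029 189.73431106]
 [  0.           0.           1.        ]] [843.77706462 475.06294649 845.43884877] [-0.79982716 -2.71253098  0.86939738]
lower 0.72 [250. 210.  61.  64.]
lower 0.48 [222. 131.  52.  31.]
upper 0.82 [261.  97.  38.  34.]
upper 0.7 [248. 211.  61.  64.]
upper 0.65 [358. 227.  65.  40.]
upper 0.59 [224. 132.  53.  34.]
bar 0.66 [322. 275.  33.  42.]
dishes 0.86 [142. 175.  33.  31.]
jar 0.52 [285. 149.  19.  27.]
forceps 0.7 [175. 231.  42.  20.]
washbottle 0.78 [280. 340.  35.  42.]
top [[438.69299928   0.         255.4844348 ]
 [  0.         438.69299928 188.30552466]
 [  0.           0.           1.        ]] [ 429.43521289   27.54022601 1424.16292149] [-2.18360174  2.20652102 -0.1116502 ]
lower 0.95 [247. 177.  58.  46.]
upper 0.92 [368. 270.  48.  37.]
upper 0.87 [341. 209.  56.  44.]
upper 0.71 [181. 251.  34.  52.]
bar 0.52 [168. 195.  38.  10.]
dishes 0.81 [331. 119.  32.  26.]
jar 0.53 [281. 239.  14.  22.]
jar 0.25 [339. 211.  54.  45.]
forceps 0.7 [261. 121.   8.  36.]
forceps 0.63 [342. 209.  50.  42.]
washbottle 0.9 [140. 138.  27.  23.]
```

```bash
python3 - <<'E'
import cv2,numpy as np
a=cv2.imread("pics/top0.png")[80:320,100:420];cv2.imwrite("pics/top0c.png",cv2.resize(a,(800,600),interpolation=cv2.INTER_CUBIC))
E
```

```text
(no output)
```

View pics/top0c.png

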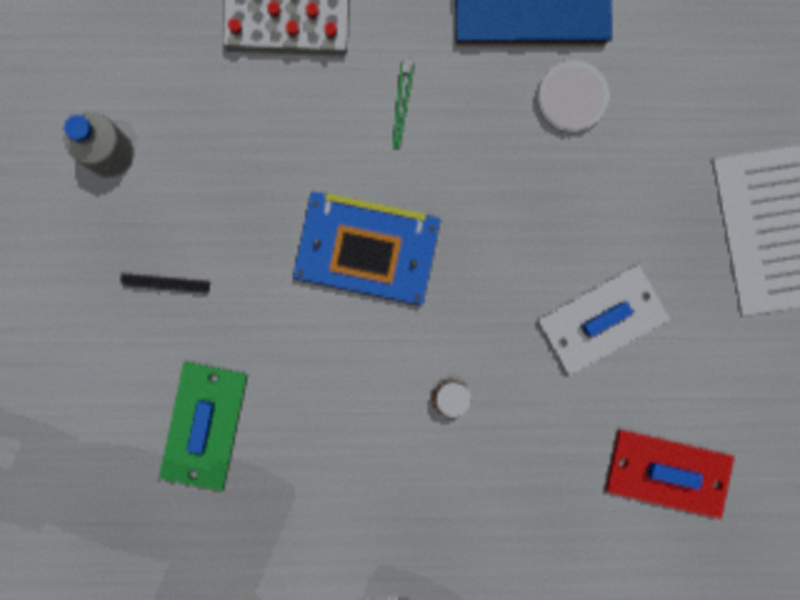

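View pics/scene0.png

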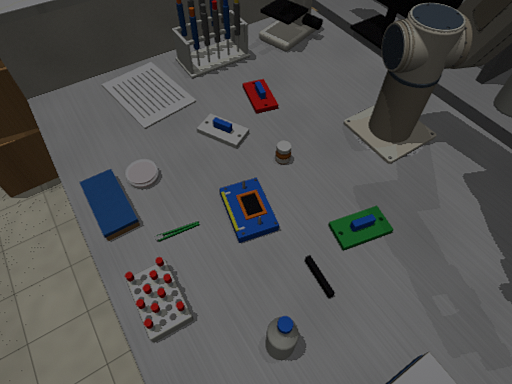

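Top view: lower at about crop (366,252), the bar lies left at (165,284), the white upper right at (604,320), and the jar between them at (452,398). World x points up in the picture and y points left.

```bash
cat > h.py <<'E'
import cv2,numpy as np
from scipy.spatial.transform import Rotation as R
from workcell import ctrl,cams
def cam(n):
    """image, K, world rotation and position of the camera, obs"""
    o=ctrl.get_obs(); r=cams.get_image(n)
    if n=="wrist":
        T=np.eye(4);T[:3,:3]=R.from_rotvec(o["orientation"]).as_matrix();T[:3,3]=o["ee_pos"]
        T=T@r["mount"];Rw,p=T[:3,:3],T[:3,3]
    else: Rw,p=R.from_rotvec(r["rotation"]).as_matrix() if np.size(r["rotation"])==3 else r["rotation"],r["xyz"]
    return r["image"],r["camera_matrix"],Rw,np.array(p),o
def plane(c,uv,z):
    im,K,Rw,p,o=c
    uv=np.atleast_2d(uv).astype(float)
    d=np.c_[uv,np.ones(len(uv))]@np.linalg.inv(K).T@Rw.T
    return (p+d*((z-p[2])/d[:,2])[:,None])[:,:2]
def proj(c,P):
    im,K,Rw,p,o=c
    q=(np.atleast_2d(P)-p)@Rw@K.T
    return q[:,:2]/q[:,2:]
def rect(c,mask,z):
    """largest blob of mask on plane z: centre, long axis angle (deg, about world z), long, short"""
    m=cv2.morphologyEx(mask.astype(np.uint8),cv2.MORPH_OPEN,np.ones((2,2)))
    cs=cv2.findContours(m,cv2.RETR_EXTERNAL,cv2.CHAIN_APPROX_NONE)[0]
    k=max(cs,key=cv2.contourArea)[:,0]
    w=plane(c,k,z).astype(np.float32)
    b=cv2.boxPoints(cv2.minAreaRect(w)); e=b[1]-b[0],b[2]-b[1]
    l,s=sorted(e,key=lambda v:-np.hypot(*v))
    return b.mean(0).round(1),round(np.degrees(np.arctan2(l[1],l[0]))%180,2),round(float(np.hypot(*l)),1),round(float(np.hypot(*s)),1),k.mean(0).round(0)
def hsv(im): return cv2.cvtColor(im,cv2.COLOR_RGB2HSV).astype(int).transpose(2,0,1)
def crop(m,x0,x1,y0,y1):
    k=np.zeros_like(m);k[y0:y1,x0:x1]=1;return m&k
E
python3 - <<'E'
from h import *
c=cam("top");H,S,V=hsv(c[0])
print("rib",rect(c,(H>22)&(H<35)&(S>120),36))
print("seal",rect(c,(H>5)&(H<20)&(S>150)&(V>80),35))
print("lower",rect(c,crop((H>95)&(H<125)&(S>120),210,285,150,205),30))
print("bar",rect(c,crop((V<60),140,190,180,205),25))
print("upper",rect(c,crop((S<40)&(V>165),310,375,180,235),18))
print("ridge",rect(c,crop((H>95)&(H<125)&(S>120),310,375,180,235),48))
from h import cams
m=cams.get_image("wrist")["mount"];print(m.round(2))
print(R.from_rotvec(c[4]["orientation"]).as_matrix().round(2))
E
```

```text
rib (array([615.2,   6. ], dtype=float32), np.float32(77.56), 120.6, 6.6, array([250., 163.]))
seal (array([554.4,  18.6], dtype=float32), np.float32(77.34), 77.5, 55.3, array([247., 182.]))
lower (array([562.4,  16.7], dtype=float32), np.float32(77.44), 169.0, 113.0, array([247., 179.]))
bar (array([519.6, 272.5], dtype=float32), np.float32(84.22), 108.8, 13.5, array([167., 194.]))Traceback (most recent call last):
  File "<stdin>", line 7, in <module>
  File "h.py", line 25, in rect
    k=max(cs,key=cv2.contourArea)[:,0]
      ~~~^^^^^^^^^^^^^^^^^^^^^^^^
ValueError: max() iterable argument is empty
```

```bash
cat >> h.py <<'E'
def go(x,y,z,ang):
    """needed: turn so that the tool's y (closing line) lies at ang deg (mod 180), then shifts, in move units"""
    o=ctrl.get_obs();M=R.from_rotvec(o["orientation"]).as_matrix()
    cur=np.degrees(np.arctan2(M[1,1],M[0,1]))
    d=(ang-cur+90)%180-90
    for d in (d,d-180*np.sign(d)):
        M2=M@R.from_rotvec([0,0,-np.radians(d)]).as_matrix()
        s=M2.T@(np.array([x,y,z])-o["ee_pos"])
        print(f"t {o['t']:.2f} turn {-d/5:.2f} units (q6 {o['qpos'][5]:.2f}) shift units {(s/25).round(3)} ee {o['ee_pos'].round(1)} cur {cur:.2f} tilt {np.degrees(np.arccos(-M[2,2])):.2f}")
E
python3 - <<'E'
from h import *
c=cam("top");H,S,V=hsv(c[0])
print(V[200:220,330:350].max(), c[0][212,330],c[0][206,352])
print("upper",rect(c,crop((S<60)&(V>140)|((H>95)&(H<125)&(S>120)),310,375,180,235),18))
print("ridge",rect(c,crop((H>95)&(H<125)&(S>120),310,375,180,235),48))
print(cams.get_image("wrist")["mount"].round(2))
go(505,272,200,-5.8)
E
```

```text
164 [149 152 157] [109 121 144]
upper (array([ 467.5, -290.6], dtype=float32), np.float32(118.19), 152.0, 86.0, array([343., 209.]))
ridge (array([ 467.9, -285.4], dtype=float32), np.float32(118.74), 64.0, 18.7, array([344., 208.]))
[[  -0.     -0.95   -0.3    82.18]
 [   1.      0.     -0.      0.68]
 [   0.     -0.3     0.95 -162.76]
 [   0.      0.      0.      1.  ]]
t 0.95 turn 14.82 units (q6 -0.02) shift units [-11.178  12.149   0.907] ee [231.1 580.7 222.7] cur 68.30 tilt 0.00
t 0.95 turn -21.18 units (q6 -0.02) shift units [ 11.178 -12.149   0.907] ee [231.1 580.7 222.7] cur 68.30 tilt 0.00
```

Request:
move_arm(
  steps=[
    [[0, 0, 0], 1, 0],
    [[0, 0, 0], 1, 0],
    [[0, 0, 0], 1, 0],
    [[0, 0, 0], 1, 0],
    [[0, 0, 0], 1, 0],
    [[0, 0, 0], 1, 0],
    [[0, 0, 0], 1, 0],
    [[0, 0, 0], 1, 0],
    [[0, 0, 0], 1, 0],
    [[0, 0, 0], 1, 0],
    [[0, 0, 0], 1, 0],
    [[0, 0, 0], 1, 0],
    [[0, 0, 0], 1, 0],
    [[0, 0, 0], 1, 0],
    [[0, 0, 0], 0.82, 0],
  ],
)

```text
t: 2.2
ee_pos: [231.1, 580.7, 222.7]
orientation: [2.336, 2.101, -0.0]
ft_force: [-1.0, 0.4, 0.5]
width: 87.9
grasp_force: 0.0
```

Request:
move_arm(
  steps=[
    [[-0.9, 0.95, 0], 0, 0],
    [[-0.9, 0.95, 0], 0, 0],
    [[-0.9, 0.95, 0], 0, 0],
    [[-0.9, 0.95, 0], 0, 0],
    [[-0.9, 0.95, 0], 0, 0],
    [[-0.9, 0.95, 0], 0, 0],
    [[-0.9, 0.95, 0], 0, 0],
    [[-0.9, 0.95, 0], 0, 0],
    [[-0.9, 0.95, 0], 0, 0],
    [[-0.9, 0.95, 0.6], 0, 0],
    [[-0.9, 0.95, 0.8], 0, 0],
    [[-0.9, 0.95, 0.8], 0, 0],
    [[-0.4, 0.75, 0.8], 0, 0],
    [[0, 0, 0.8], 0, 0],
    [[0, 0, 0], 0, 0],
    [[0, 0, 0], 0, 0],
  ],
)

```text
t: 3.53
ee_pos: [504.3, 270.9, 127.0]
orientation: [-2.331, -2.105, 0.004]
ft_force: [0.4, -0.3, 0.7]
width: 88.0
grasp_force: 0.0
```

```bash
python3 - <<'E'
from h import *
c=cam("wrist");cv2.imwrite("pics/w1.png",c[0][:,:,::-1]);H,S,V=hsv(c[0])
go(519.6,272.5,125,-5.8)
print(proj(c,[519.6,272.5,25]))
print(rect(c,(V<60),25))
E
```

```text
t 3.58 turn 0.00 units (q6 0.57) shift units [0.093 0.584 0.123] ee [504.8 271.7 128.1] cur -5.79 tilt 0.02
t 3.58 turn -36.00 units (q6 0.57) shift units [-0.093 -0.584  0.123] ee [504.8 271.7 128.1] cur -5.79 tilt 0.02
[[273.18273757 183.61696295]]
(array([483.2, 119.8], dtype=float32), np.float32(174.39), 671.3, 236.0, array([277., 319.]))
```

View pics/w1.png

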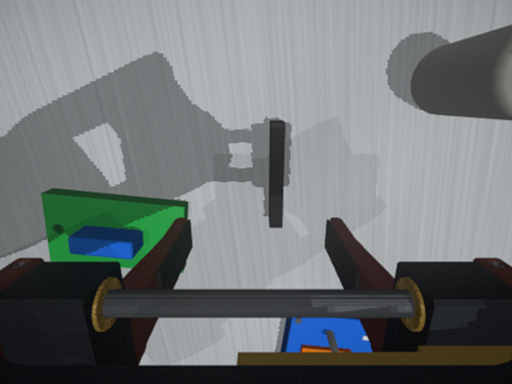

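Bar is at columns 269-284, rows 120-228; the fingers straddle it, and the bottle is at the upper right.

```bash
python3 - <<'E'
from h import *
c=cam("wrist");H,S,V=hsv(c[0])
print(V[170,260:295])
for t in (40,50,60,70):
  b=rect(c,crop((V<t),255,300,105,245),25);print(b)
go(*b[0],9,b[1]-90)
E
```

```text
[109 108 107 111 111 111 112 109  83  40  37  44  42  43  41  43  42  43
  43  43  44  39  48  86 115 111 109 109 111 137 165 166 164 167 169]
(array([518.5, 283.4], dtype=float32), np.float32(84.93), 2.1, 1.0, array([270., 174.]))
(array([525.3, 291.1], dtype=float32), np.float32(84.93), 72.2, 13.0, array([276., 164.]))
(array([523.9, 278.6], dtype=float32), np.float32(84.26), 108.6, 13.8, array([276., 175.]))
(array([523.9, 278. ], dtype=float32), np.float32(84.13), 109.8, 14.1, array([276., 175.]))
t 3.63 turn 0.02 units (q6 0.57) shift units [0.308 0.718 4.789] ee [505.1 272.1 128.7] cur -5.77 tilt 0.06
t 3.63 turn -35.98 units (q6 0.57) shift units [-0.308 -0.718  4.789] ee [505.1 272.1 128.7] cur -5.77 tilt 0.06
```

Request:
move_arm(
  steps=[
    [[0.3, 0.72, 0.5], 0, 0],
    [[0, 0, 0.8], 0, 0],
    [[0, 0, 0.8], 0, 0],
    [[0, 0, 0.8], 0, 0],
    [[0, 0, 0.8], 0, 0],
    [[0, 0, 0.5], 0, 0],
    [[0, 0, 0.4], 0, 0],
    [[0, 0, 0.15], 0, 0],
    [[0, 0, 0], 0, 0],
    [[0, 0, 0], 0, 0],
  ],
)

```text
t: 4.47
ee_pos: [524.2, 277.5, 9.7]
orientation: [2.331, 2.106, 0.002]
ft_force: [0.9, -0.4, -0.2]
width: 87.6
grasp_force: 0.0
```

```bash
python3 - <<'E'
from h import *
c=cam("wrist");H,S,V=hsv(c[0])
cv2.imwrite("pics/w2.png",c[0][:,:,::-1])
go(523.9,278,9,-5.8)
E
```

```text
t 4.52 turn 0.00 units (q6 0.57) shift units [ 0.018 -0.019  0.038] ee [524.3 277.5   9.9] cur -5.80 tilt 0.09
t 4.52 turn -36.00 units (q6 0.57) shift units [-0.018  0.019  0.038] ee [524.3 277.5   9.9] cur -5.80 tilt 0.09
```

View pics/w2.png

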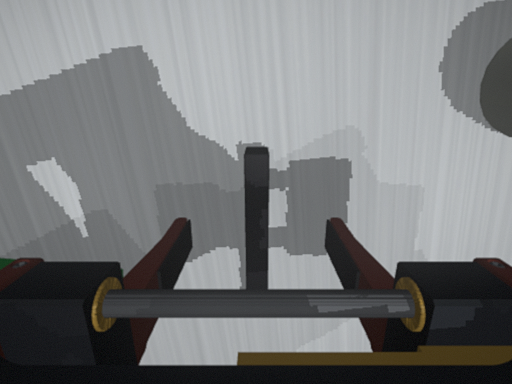

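The bar (columns 245-269) sits centred between the fingers (tips at columns ~187 and 328). I'll close and lift.

Request:
move_arm(
  steps=[
    [[0, 0, 0], 0, 1],
    [[0, 0, 0], 0, 1],
    [[0, 0, 0], 0, 1],
    [[0, 0, 0], 0, 1],
    [[0, 0, 0], 0, 1],
    [[0, 0, 0], 0, 1],
    [[0, 0, 0], 0, 1],
    [[0, 0, 0], 0, 1],
    [[0, 0, 0], 0, 1],
    [[0, 0, 0], 0, 1],
  ],
)

```text
t: 5.35
ee_pos: [523.6, 277.1, 8.9]
orientation: [-2.331, -2.106, 0.0]
ft_force: [-0.5, -1.2, 0.1]
width: 24.8
grasp_force: 0.0
```

```bash
python3 - <<'E'
from h import *
o=ctrl.get_obs();print(o["width"],o["grasp_force"])
go(585,12,150,-12.6)
E
```

```text
24.784436494325295 0.0
t 5.35 turn 1.36 units (q6 0.57) shift units [-9.811  4.708 -5.644] ee [523.6 277.1   8.9] cur -5.81 tilt 0.00
t 5.35 turn -34.64 units (q6 0.57) shift units [ 9.811 -4.708 -5.644] ee [523.6 277.1   8.9] cur -5.81 tilt 0.00
```

Request:
move_arm(
  steps=[
    [[0, 0, 0], 0, 1],
    [[0, 0, 0], 0, 1],
    [[0, 0, 0], 0, 1],
    [[0, 0, 0], 0, 1],
    [[0, 0, 0], 0, 1],
    [[0, 0, -0.5], 0, 1],
    [[0, 0, -1], 0, 1],
    [[0, 0, -1], 0, 1],
    [[0, 0, -1], 0, 1],
    [[0, 0, -1], 0, 1],
    [[0, 0, -1], 0, 1],
  ],
)

```text
t: 6.27
ee_pos: [523.4, 276.9, 148.4]
orientation: [2.331, 2.106, 0.0]
ft_force: [0.9, 0.7, -1.6]
width: 13.8
grasp_force: 30.0
```

Request:
move_arm(
  steps=[
    [[-0.8, 0.4, 0], 0.68, 1],
    [[-0.9, 0.43, 0], 0.68, 1],
    [[-0.9, 0.43, 0], 0, 1],
    [[-0.9, 0.43, 0], 0, 1],
    [[-0.9, 0.43, 0], 0, 1],
    [[-0.9, 0.43, 0], 0, 1],
    [[-0.9, 0.43, 0], 0, 1],
    [[-0.9, 0.43, 0], 0, 1],
    [[-0.9, 0.43, 0], 0, 1],
    [[-0.9, 0.43, 0], 0, 1],
    [[-0.9, 0.4, 0], 0, 1],
    [[0, 0, 0], 0, 1],
    [[0, 0, 0], 0, 1],
    [[0, 0, 0], 0, 1],
    [[0, 0, 0], 0, 1],
  ],
)

```text
t: 7.52
ee_pos: [587.8, 14.5, 146.7]
orientation: [-2.451, -1.965, -0.0]
ft_force: [-0.8, -0.4, -1.6]
width: 13.8
grasp_force: 30.0
```

```bash
python3 - <<'E'
from h import *
c=cam("wrist");H,S,V=hsv(c[0])
cv2.imwrite("pics/w3.png",c[0][:,:,::-1])
print(c[4]["width"],c[4]["grasp_force"]);go(585,12,150,-12.6)
for n,m,z in (("rib",(H>22)&(H<35)&(S>120),36),("seal",(H>5)&(H<20)&(S>150)&(V>80),35)):
    print(n,rect(c,m,z),m.sum())
E
```

```text
13.769355669903034 29.99951809644699
t 7.57 turn 0.01 units (q6 0.22) shift units [-0.126 -0.086 -0.135] ee [587.8  14.6 146.6] cur -12.54 tilt 0.01
t 7.57 turn -35.99 units (q6 0.22) shift units [ 0.126  0.086 -0.135] ee [587.8  14.6 146.6] cur -12.54 tilt 0.01
rib (array([617.8,   8.1], dtype=float32), np.float32(77.76), 128.4, 7.9, array([288., 179.])) 829
seal (array([553.4,  21.4], dtype=float32), np.float32(77.42), 81.1, 51.7, array([217., 182.])) 1328
```

View pics/w3.png

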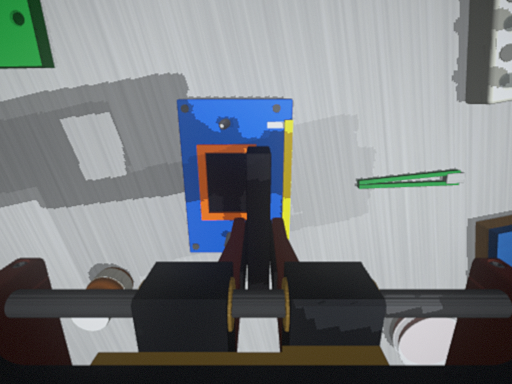

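Rib is fully visible at columns 283-292, rows 120-240, and the bar is held straight. Next I move above the seat, 4 mm short of the rib.

```bash
python3 - <<'E'
from h import *
go(603.2,10.4,48,-12.45)
E
```

```text
t 7.57 turn -0.02 units (q6 0.22) shift units [-0.032  0.639  3.945] ee [587.8  14.6 146.6] cur -12.54 tilt 0.01
t 7.57 turn 35.98 units (q6 0.22) shift units [ 0.032 -0.639  3.945] ee [587.8  14.6 146.6] cur -12.54 tilt 0.01
```

Request:
move_arm(
  steps=[
    [[-0.03, 0.64, 0.4], -0.02, 1],
    [[0, 0, 0.8], 0, 1],
    [[0, 0, 0.8], 0, 1],
    [[0, 0, 0.8], 0, 1],
    [[0, 0, 0.6], 0, 1],
    [[0, 0, 0.3], 0, 1],
    [[0, 0, 0.25], 0, 1],
    [[0, 0, 0], 0, 1],
    [[0, 0, 0], 0, 1],
    [[0, 0, 0.1], 0, 1],
    [[0, 0, 0.1], 0, 1],
    [[0, 0, 0.06], 0, 1],
    [[0, 0, 0.06], 0, 1],
    [[0, 0, 0], 0, 1],
    [[0, 0, 0], 0, 1],
  ],
)

```text
t: 8.82
ee_pos: [603.5, 9.4, 39.7]
orientation: [2.45, 1.966, 0.0]
ft_force: [-0.1, 0.8, -1.7]
width: 13.7
grasp_force: 30.0
```

```bash
python3 - <<'E'
from h import *
go(607.1,9.5,39,-12.45)
E
```

```text
t 8.82 turn -0.01 units (q6 0.21) shift units [0.036 0.138 0.028] ee [603.5   9.4  39.7] cur -12.51 tilt 0.00
t 8.82 turn 35.99 units (q6 0.21) shift units [-0.036 -0.138  0.028] ee [603.5   9.4  39.7] cur -12.51 tilt 0.00
```

Request:
move_arm(
  steps=[
    [[0, 0.06, 0], 0, 1],
    [[0, 0.04, 0], 0, 1],
    [[0, 0.02, 0], 0, 1],
    [[0, 0.02, 0], 0, 1],
    [[0, 0, 0], 0, 1],
  ],
)

```text
t: 9.23
ee_pos: [606.0, 8.8, 39.5]
orientation: [-2.449, -1.965, 0.002]
ft_force: [-5.1, 1.9, 1.1]
width: 14.3
grasp_force: 30.0
```

Request:
move_arm(
  steps=[
    [[0, 0.02, 0], 0, 1],
    [[0, 0.02, 0], 0, 1],
    [[0, 0, 0], 0, 1],
  ],
)

```text
t: 9.48
ee_pos: [606.0, 8.7, 39.4]
orientation: [-2.448, -1.965, 0.005]
ft_force: [-6.4, 3.1, 3.2]
width: 13.9
grasp_force: 30.0
```

Request:
move_arm(
  steps=[
    [[0, 0.02, 0], 0, 1],
    [[0, 0.02, 0], 0, 1],
    [[0, 0, 0], 0, 1],
  ],
)

```text
t: 9.73
ee_pos: [606.0, 8.7, 39.2]
orientation: [-2.447, -1.964, 0.007]
ft_force: [-9.4, 2.8, 4.8]
width: 13.7
grasp_force: 30.0
```

Request:
move_arm(
  steps=[
    [[0, -0.03, 0.02], 0, 1],
    [[0, -0.03, 0.02], 0, 1],
    [[0, 0, 0], 0, 1],
    [[0, 0, 0], 0, 1],
  ],
)

```text
t: 10.07
ee_pos: [606.0, 8.7, 38.9]
orientation: [-2.449, -1.965, 0.003]
ft_force: [-8.9, 0.6, 7.2]
width: 13.7
grasp_force: 30.0
```

Request:
move_arm(
  steps=[
    [[0, 0, 0], 0, 0.7],
    [[0, 0, 0], 0, 0.7],
    [[0, 0, 0], 0, 0.6],
    [[0, 0, 0], 0, 0.5],
    [[0, 0, 0], 0, 0.5],
    [[0, 0, 0], 0, 0.5],
    [[0, 0, 0], 0, 0.5],
    [[0, 0, 0], 0, 0.5],
    [[0, 0, -0.5], 0, 0.5],
    [[0, 0, -1], 0, 0.4],
    [[0, 0, -1], 0, 0.3],
    [[0, 0, -1], 0, 0.3],
    [[0, 0, -1], 0, 0.3],
    [[0, -0.5, 0], 0, 0.3],
    [[0, 0, 0], 0, 0.3],
    [[0, 0, 0], 0, 0.3],
    [[0, 0, 0], 0, 0.3],
  ],
)

```text
t: 11.48
ee_pos: [595.1, 11.2, 151.0]
orientation: [-2.45, -1.966, 0.001]
ft_force: [-0.5, 0.2, -0.5]
width: 61.6
grasp_force: 0.0
```

```bash
python3 - <<'E'
from h import *
c=cam("wrist");H,S,V=hsv(c[0])
im=c[0][80:300,130:380];cv2.imwrite("pics/w4.png",cv2.resize(im,None,fx=2.7,fy=2.7,interpolation=cv2.INTER_CUBIC)[:,:,::-1])
go(467,-290,150,28.5)
for n,m,z in (("rib",(H>22)&(H<35)&(S>120),36),("seal",(H>5)&(H<20)&(S>150)&(V>80),35)):
    print(n,rect(c,m,z),m.sum())
u=proj(c,[607,10,55])[0].astype(int);print(u);print(V[u[1],u[0]-20:u[0]+20])
for t in (45,55,60,65): print(rect(c,crop(V<t,u[0]-15,u[0]+15,u[1]-65,u[1]+65),55))
E
```

```text
t 11.53 turn -8.20 units (q6 0.22) shift units [ -8.143 -10.251   0.033] ee [595.1  11.2 150.7] cur -12.50 tilt 0.06
t 11.53 turn 27.80 units (q6 0.22) shift units [ 8.143 10.251  0.033] ee [595.1  11.2 150.7] cur -12.50 tilt 0.06
rib (array([617.9,   7.3], dtype=float32), np.float32(78.09), 129.9, 7.5, array([280., 178.])) 785
seal (array([557. ,  20.5], dtype=float32), np.float32(77.51), 80.9, 59.1, array([221., 180.])) 1770
[270 187]
[138 137 134 134 136 135 135 136 135 136 137 127  90  37  38  41  38  39
  41  38  40  40  41  41  42  43  97 156 177 175 175 174 175 173 180 179
 178 178 177 180]
(array([608.2,  16.1], dtype=float32), np.float32(77.85), 50.3, 12.0, array([270., 178.]))
(array([606.6,   7.8], dtype=float32), np.float32(77.85), 103.4, 12.4, array([270., 187.]))
(array([606.8,   8.1], dtype=float32), np.float32(77.85), 106.4, 12.6, array([270., 185.]))
(array([607.1,   9.9], dtype=float32), np.float32(77.85), 110.1, 12.6, array([270., 180.]))
```

View pics/w4.png

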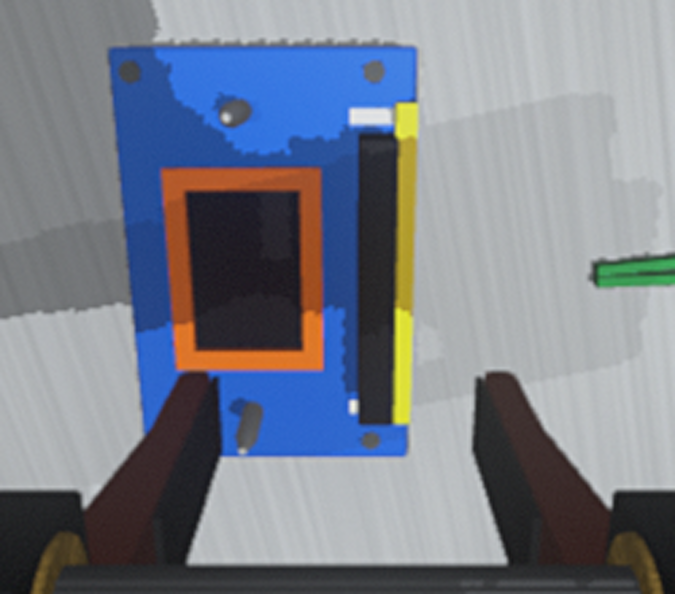

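The bar (crop columns 358-397) sits flush on the rib between the white marks. I'm going to the white upper now.

Request:
move_arm(
  steps=[
    [[0, 0, 0], -1, 0],
    [[0, 0, 0], -1, 0],
    [[0, 0, 0], -1, 0],
    [[0, 0, 0], -1, 0],
    [[0, 0, 0], -1, 0],
    [[0, 0, 0], -1, 0],
    [[0, 0, 0], -1, 0],
    [[0, 0, 0], -1, 0],
    [[0, 0, 0], -0.2, 0],
  ],
)

```text
t: 12.28
ee_pos: [595.1, 11.2, 150.2]
orientation: [-1.601, -2.701, 0.001]
ft_force: [0.4, 0.4, 0.5]
width: 87.5
grasp_force: 0.0
```

Request:
move_arm(
  steps=[
    [[-0.7, -0.9, 0], 0, 0],
    [[-0.75, -0.94, 0], 0, 0],
    [[-0.75, -0.94, 0], 0, 0],
    [[-0.75, -0.94, 0], 0, 0],
    [[-0.75, -0.94, 0], 0, 0],
    [[-0.75, -0.94, 0], 0, 0],
    [[-0.75, -0.94, 0], 0, 0],
    [[-0.75, -0.94, 0], 0, 0],
    [[-0.75, -0.94, 0], 0, 0],
    [[-0.75, -0.94, 0], 0, 0],
    [[-0.69, -0.89, 0], 0, 0],
    [[0, 0, 0], 0, 0],
    [[0, 0, 0], 0, 0],
    [[0, 0, 0], 0, 0],
  ],
)

```text
t: 13.45
ee_pos: [467.1, -289.5, 150.8]
orientation: [-1.608, -2.698, -0.0]
ft_force: [-0.1, -0.2, -0.6]
width: 87.9
grasp_force: 0.0
```

```bash
python3 - <<'E'
from h import *
c=cam("wrist");H,S,V=hsv(c[0])
cv2.imwrite("pics/w5.png",c[0][:,:,::-1])
u=proj(c,[468,-290,48])[0].astype(int);print(u)
b=rect(c,crop((H>95)&(H<125)&(S>120),max(u[0]-60,0),u[0]+60,u[1]-90,u[1]+90),48);print(b)
go(*b[0],21,b[1]-90)
E
```

```text
[258 187]
(array([ 471.5, -283. ], dtype=float32), np.float32(118.24), 65.5, 17.9, array([264., 182.]))
t 13.50 turn 0.05 units (q6 -1.07) shift units [0.131 0.265 5.193] ee [ 467.3 -289.1  150.8] cur 28.47 tilt 0.05
t 13.50 turn -35.95 units (q6 -1.07) shift units [-0.131 -0.265  5.193] ee [ 467.3 -289.1  150.8] cur 28.47 tilt 0.05
```

View pics/w5.png

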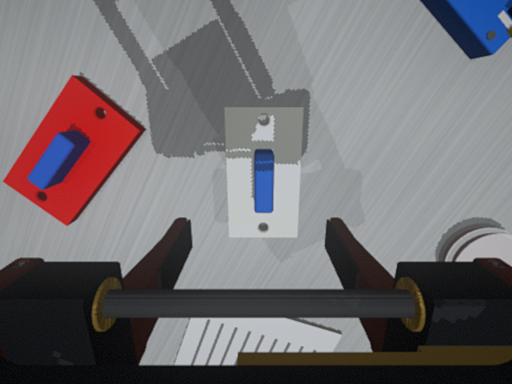

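The ridge sits at column 255-273, rows 150-213, and the holes at (264,119) and (263,227); there's nothing near the descent path.

Request:
move_arm(
  steps=[
    [[0.13, 0.26, 0.6], 0.05, 0],
    [[0, 0, 0.9], 0, 0],
    [[0, 0, 0.9], 0, 0],
    [[0, 0, 0.9], 0, 0],
    [[0, 0, 0.8], 0, 0],
    [[0, 0, 0.6], 0, 0],
    [[0, 0, 0.4], 0, 0],
    [[0, 0, 0.1], 0, 0.5],
    [[0, 0, 0], 0, 1],
    [[0, 0, 0], 0, 1],
    [[0, 0, 0], 0, 1],
    [[0, 0, 0], 0, 1],
    [[0, 0, 0], 0, 1],
    [[0, 0, 0], 0, 1],
    [[0, 0, 0], 0, 1],
    [[0, 0, 0], 0, 1],
    [[0, 0, 0], 0, 1],
    [[0, 0, 0], 0, 1],
    [[0, 0, 0], 0, 1],
    [[0, 0, 0], 0, 1],
  ],
)

```text
t: 15.17
ee_pos: [471.1, -283.9, 21.2]
orientation: [-1.612, -2.696, 0.0]
ft_force: [0.1, -0.8, 2.0]
width: 20.1
grasp_force: 30.0
```

```bash
python3 - <<'E'
from h import *
o=ctrl.get_obs();print(o["width"],o["grasp_force"],o["ft_force"])
go(471,-283,21,28.3)
# plate centre from holes seen in w5 (z=18), with the pose of that picture
K=cams.get_image("wrist");T=np.eye(4);T[:3,:3]=R.from_rotvec([-1.608,-2.698,0]).as_matrix();T[:3,3]=[467.3,-289.1,150.8]
T=T@K["mount"];c=(None,K["camera_matrix"],T[:3,:3],T[:3,3],o)
im=cv2.cvtColor(cv2.imread("pics/w5.png"),cv2.COLOR_BGR2GRAY)
P=[]
for (x,y) in ((264,119),(263,227)):
    w=im[y-8:y+9,x-8:x+9];m=(w<130);ys,xs=np.nonzero(m);P.append((x-8+xs.mean(),y-8+ys.mean()));print(P[-1],m.sum())
w=plane(c,P,18);d=w[0]-w[1];print(w,w.mean(0),np.hypot(*d),np.degrees(np.arctan2(d[1],d[0])))
E
```

```text
20.065340051037623 30.000337064266205 [ 0.11334155 -0.80163324  2.0067991 ]
t 15.17 turn -0.01 units (q6 -1.06) shift units [0.036 0.013 0.008] ee [ 471.1 -283.9   21.2] cur 28.25 tilt 0.01
t 15.17 turn 35.99 units (q6 -1.06) shift units [-0.036 -0.013  0.008] ee [ 471.1 -283.9   21.2] cur 28.25 tilt 0.01
(np.float64(263.52941176470586), np.float64(119.2)) 85
(np.float64(263.1166666666667), np.float64(226.71666666666667)) 60
[[ 441.56963956 -229.32013461]
 [ 500.84522565 -338.4961319 ]] [ 471.2074326  -283.90813325] 124.22959989983863 118.4991310400817
```

Request:
move_arm(
  steps=[
    [[0, 0, -0.5], 0, 1],
    [[0, 0, -0.9], 0, 1],
    [[0, 0, -0.9], 0, 1],
    [[0, 0, -0.9], 0, 1],
    [[0, 0, -0.9], 0, 1],
    [[0, 0, -0.9], 0, 1],
    [[0, 0, 0], 1, 1],
    [[0, 0, 0], 1, 1],
    [[0, 0, 0], 1, 1],
    [[0, 0, 0], 1, 1],
    [[0, 0, 0], 1, 1],
    [[0, 0, 0], 1, 1],
    [[0, 0, 0], 1, 1],
    [[0, 0, 0], 1, 1],
    [[0, 0, 0], 0.12, 1],
    [[0, 0, 0], 0, 1],
  ],
)

```text
t: 16.55
ee_pos: [471.1, -283.7, 146.5]
orientation: [-2.446, -1.972, -0.0]
ft_force: [-0.8, 0.1, -3.7]
width: 19.9
grasp_force: 30.0
```

```bash
python3 - <<'E'
from h import *
o=ctrl.get_obs();print(o["width"],o["grasp_force"],o["ft_force"])
go(557.1,20.5,150,-12.35)
E
```

```text
19.886557368512193 29.99986231327057 [-0.83243395  0.13462491 -3.66945875]
t 16.55 turn 0.02 units (q6 -0.35) shift units [12.621  0.756 -0.138] ee [ 471.1 -283.7  146.5] cur -12.25 tilt 0.01
t 16.55 turn -35.98 units (q6 -0.35) shift units [-12.621  -0.756  -0.138] ee [ 471.1 -283.7  146.5] cur -12.25 tilt 0.01
```

Request:
move_arm(
  steps=[
    [[0.6, 0.05, 0], 0.02, 1],
    [[0.9, 0.05, 0], 0, 1],
    [[0.9, 0.05, 0], 0, 1],
    [[0.9, 0.05, 0], 0, 1],
    [[0.9, 0.05, 0], 0, 1],
    [[0.9, 0.06, 0], 0, 1],
    [[0.9, 0.05, 0], 0, 1],
    [[0.9, 0.05, 0], 0, 1],
    [[0.9, 0.05, 0], 0, 1],
    [[0.9, 0.05, 0], 0, 1],
    [[0.9, 0.05, 0], 0, 1],
    [[0.9, 0.05, 0], 0, 1],
    [[0.9, 0.05, 0], 0, 1],
    [[0.9, 0.05, 0], 0, 1],
    [[0.32, 0.05, 0], 0, 1],
    [[0, 0, 0], 0, 1],
    [[0, 0, 0], 0, 1],
    [[0, 0, 0], 0, 1],
  ],
)

```text
t: 18.05
ee_pos: [557.4, 19.3, 146.1]
orientation: [-2.449, -1.968, 0.001]
ft_force: [-0.0, 0.2, -3.2]
width: 20.1
grasp_force: 30.0
```

```bash
python3 - <<'E'
from h import *
c=cam("wrist");H,S,V=hsv(c[0])
cv2.imwrite("pics/w6.png",c[0][:,:,::-1])
go(557.1,20.5,95,-12.35)
# upper hole centres now, at z = ee-21+18
m=(H>22)&(H<35)&(S>120);print(rect(c,m,36))
T=c[4]["ee_pos"]
ax=np.array([np.cos(np.radians(77.65)),np.sin(np.radians(77.65)),0])
for s in (1,-1): print("hole",proj(c,np.array([T[0],T[1],T[2]-3])+62*s*ax),"dowel top",proj(c,np.array([557.1,20.5,64])+62*s*ax))
E
```

```text
t 18.10 turn -0.02 units (q6 0.23) shift units [ 0.053 -0.023  2.045] ee [557.4  19.1 146.1] cur -12.47 tilt 0.03
t 18.10 turn 35.98 units (q6 0.23) shift units [-0.053  0.023  2.045] ee [557.4  19.1 146.1] cur -12.47 tilt 0.03Traceback (most recent call last):
  File "<stdin>", line 6, in <module>
  File "h.py", line 25, in rect
    k=max(cs,key=cv2.contourArea)[:,0]
      ~~~^^^^^^^^^^^^^^^^^^^^^^^^
ValueError: max() iterable argument is empty
```

View pics/w6.png

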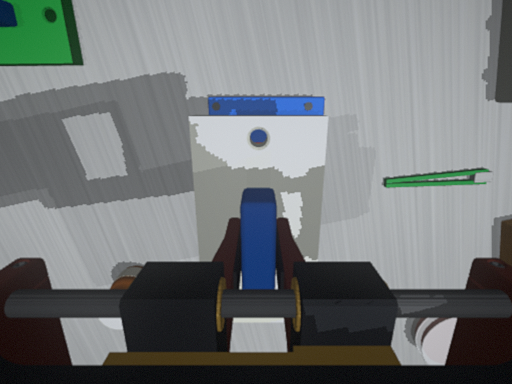

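The plate is held square and centred over the lower (far edge at rows 96-115). I'll correct by about 1 mm and descend to just above the dowels.

Request:
move_arm(
  steps=[
    [[0.05, -0.02, 0.6], 0, 1],
    [[0, 0, 0.7], 0, 1],
    [[0, 0, 0.5], 0, 1],
    [[0, 0, 0.2], 0, 1],
    [[0, 0, 0], 0, 1],
    [[0, 0, 0], 0, 1],
  ],
)

```text
t: 18.6
ee_pos: [557.6, 21.0, 96.2]
orientation: [-2.449, -1.967, 0.001]
ft_force: [-0.9, -0.4, -3.1]
width: 19.7
grasp_force: 30.0
```

```bash
python3 - <<'E'
from h import *
go(557.1,20.5,95,-12.35)
E
```

```text
t 18.60 turn -0.03 units (q6 0.23) shift units [-0.026 -0.015  0.047] ee [557.6  21.   96.2] cur -12.48 tilt 0.03
t 18.60 turn 35.97 units (q6 0.23) shift units [0.026 0.015 0.047] ee [557.6  21.   96.2] cur -12.48 tilt 0.03
```

Request:
move_arm(
  steps=[
    [[-0.02, -0.02, 0.3], 0, 1],
    [[0, 0, 0.2], 0, 1],
    [[0, 0, 0.1], 0, 1],
    [[0, 0, 0], 0, 1],
  ],
)

```text
t: 18.93
ee_pos: [556.6, 21.1, 80.6]
orientation: [-2.449, -1.967, 0.001]
ft_force: [-0.3, 0.6, -3.0]
width: 20.2
grasp_force: 30.0
```

Request:
move_arm(
  steps=[
    [[0, 0, 0.15], 0, 1],
    [[0, 0, 0.1], 0, 1],
    [[0, 0, 0.1], 0, 1],
    [[0, 0, 0.05], 0, 1],
    [[0, 0, 0], 0, 1],
  ],
)

```text
t: 19.35
ee_pos: [556.9, 21.2, 70.9]
orientation: [-2.449, -1.967, 0.0]
ft_force: [-0.1, 2.0, -3.6]
width: 19.7
grasp_force: 30.0
```

Request:
move_arm(
  steps=[
    [[0, 0, 0.15], 0, 1],
    [[0, 0, 0.1], 0, 1],
    [[0, 0, 0.1], 0, 1],
    [[0, 0, 0.1], 0, 1],
    [[0, 0, 0], 0, 1],
  ],
)

```text
t: 19.77
ee_pos: [556.9, 21.3, 59.4]
orientation: [-2.449, -1.967, 0.0]
ft_force: [0.8, 4.8, -5.6]
width: 19.9
grasp_force: 30.0
```

Request:
move_arm(
  steps=[
    [[0, 0, 0.1], 0, 1],
    [[0, 0, 0.1], 0, 1],
    [[0, 0, 0.05], 0, 1],
    [[0, 0, 0], 0, 1],
  ],
)

```text
t: 20.1
ee_pos: [557.1, 21.3, 54.0]
orientation: [-2.449, -1.967, -0.0]
ft_force: [-2.4, 4.8, 3.2]
width: 19.8
grasp_force: 30.0
```

Request:
move_arm(
  steps=[
    [[0.03, 0, 0.06], 0, 1],
    [[0, 0, 0.06], 0, 1],
    [[0, 0, 0.06], 0, 1],
    [[0, 0, 0.04], 0, 1],
    [[0, 0, 0], 0, 1],
    [[0, 0, 0], 0, 1],
  ],
)

```text
t: 20.6
ee_pos: [557.1, 21.4, 51.1]
orientation: [2.449, 1.967, -0.001]
ft_force: [-11.9, 1.5, 33.8]
width: 19.8
grasp_force: 30.0
```

Request:
move_arm(
  steps=[
    [[0, 0, 0.06], 0, 1],
    [[0, 0, 0.06], 0, 1],
    [[0, 0, 0], 0, 1],
    [[0, 0, 0], 0, 1],
  ],
)

```text
t: 20.93
ee_pos: [557.2, 21.5, 48.8]
orientation: [2.449, 1.967, -0.0]
ft_force: [-14.0, 2.0, 40.8]
width: 20.0
grasp_force: 30.0
```

Request:
move_arm(
  steps=[
    [[0, -0.03, -0.02], 0, 1],
    [[0, -0.03, -0.02], 0, 1],
    [[0, 0, 0], 0, 1],
    [[0, 0, 0], 0, 1],
    [[0, 0, 0], 0, 1],
  ],
)

```text
t: 21.35
ee_pos: [557.1, 21.6, 48.8]
orientation: [2.447, 1.966, 0.003]
ft_force: [-4.6, 0.4, 25.0]
width: 19.9
grasp_force: 30.0
```

```bash
python3 - <<'E'
from h import *
o=ctrl.get_obs();print(o["ft_force"],o["ee_pos"],o["moment"])
c=cam("wrist");s=cam("scene")
a=cv2.resize(c[0][110:260,180:320],(560,600),interpolation=cv2.INTER_CUBIC)
u=proj(s,[565,20,40])[0].astype(int)
b=cv2.resize(s[0][u[1]-45:u[1]+45,u[0]-18-18:u[0]+18-18+0],(240,600),interpolation=cv2.INTER_CUBIC)
cv2.imwrite("pics/w7.png",np.hstack([a,b])[:,:,::-1])
H,S,V=hsv(c[0])
print("rib",rect(c,(H>22)&(H<35)&(S>120),36))
E
```

```text
[-4.56082749  0.39258428 25.00855611] [557.13402946  21.55687168  48.8303082 ] [0.01502343 1.51405946 0.07633763]
rib (array([624.6,  24.6], dtype=float32), np.float32(82.2), 95.5, 8.3, array([353., 194.]))
```

View pics/w7.png

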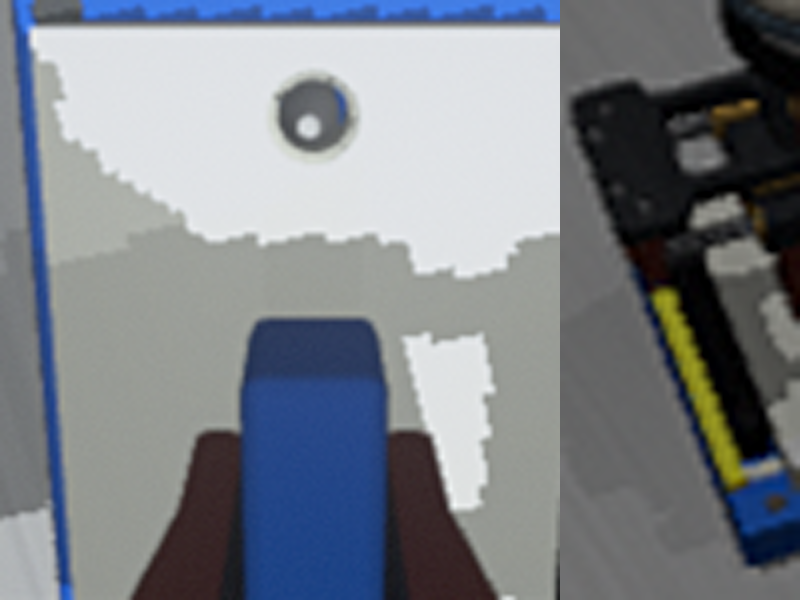

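The dowel stands through the hole, the plate lies flat, and the bar still runs flush along the yellow rib. The press is about 25 N, well over the seal's 11 N. I'm handing in.

```bash
python3 -c "
from workcell import ctrl
print(ctrl.close_job())"
```

```text
the job is handed in; nothing more can be done
None
```

I handed the job in at about 21 s, with the bar flush on the rib and released, and the upper half on both dowels and held shut at about 25 N; the hand-in gave no verdict.

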